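Lay out an assembly kit on the kitting board

TASK

Lay out the kit on the grey board, each part flat and centred in its marked square of the front row, which has the hood fixed at one end and the bezel at the other: the slide block next to the hood, lying front to back with its narrow tongue towards the robot, the lever next to the bezel, and the steel puck between the block and the lever. Put the ring cap centred on top of the puck, and stand the glue bottle upright in the middle of the square directly behind the puck.

Things in the scene. Friction and masses are not known exactly. Their poses are not given: they have to be found in the camera images.
- board: Grey board fixed to the bench, 200 x 455 mm, 8 mm thick, with squares (78 mm) outlined in black. Origin: centre of its underside; its x axis points from the robot's side to the back, y along the rows to the robot's left, z up; its yaw and place vary. The front row has five squares with centres at x = -48 mm, y = -176, -88, 0, 88, 176 mm; the back row has three, at x = +48 mm, y = -88, 0, 88 mm. The board's top is flat (the outlines are only marked).
- hood: Grey printed hood, a closed block 64 x 62 mm and 46 mm high with a hole in its top, fixed at the centre of one end square of the front row (left end or right end: varies). Origin: centre of its underside.
- bezel: Dark grey printed bezel, a tilted open square frame on a base, 58 x 70 mm and 52 mm high, fixed at the centre of the other end square of the front row. Origin: centre of its underside.
- slide_block_mid (a point): Loose dark grey slide block lying on the bench, 28 mm wide (x), 62 mm long (y), 20 mm high; a stepped block with a narrow tongue, 18 mm wide and 10 mm high, on one end: its -y end. The wide body reaches from y = -19 to +31 mm, the tongue from -31 to -19 mm. The point is the centre of the whole, 10 mm above its underside.
- lever_mid (a point): Loose near-black printed lever, a plain elongated bar with tapered ends, 22 mm wide (x), 60 mm long (y), 16 mm high, with no tongue. The point is its centre, 8 mm above its underside.
- puck_mid (a point): Loose round steel puck, bright metal, 45 mm diameter, 12 mm high, lying flat; a ring cap can stand on it. The point is its centre, 6 mm above its underside.
- ring_mid (a point): Loose dark grey round ring cap, 34 mm outside diameter, 16 mm high, a dished cap open at the top, lying flat. The point is its centre, 8 mm above its underside.
- glue_mid (a point): Loose white glue bottle with a red nozzle, standing; round, body 41 mm diameter up to about 76 mm height, 112 mm high in all. The point is on its axis, 56 mm above its underside.
There are look-alikes about, which are no part of the job. Leave any red look-alike of the part that bears lever_mid alone. What is shaped like the part that bears puck_mid but red is not meant.

How it is judged (in metres and radians):
At the end, for the whole second after the job is handed in: All at rest: block by the hood, lever by the bezel, puck between, bottle upright behind the puck, each within 14 mm of its square's centre (along and across), flat on the board; block front to back within 0.26 rad, tongue to the robot; ring flat on the puck, within 8 mm of its axis (x of slide_block_mid in the frame of board between -0.062 and -0.034 m and horizontal distance between slide_block_mid and hood between 0.074 and 0.102 m and angle between each of slide_block_mid, lever_mid, puck_mid, ring_mid, glue_mid's own z axis and vertical below 0.15 rad and z of slide_block_mid in the frame of board between 0.013 and 0.023 m and x of lever_mid in the frame of board between -0.062 and -0.034 m and horizontal distance between lever_mid and bezel between 0.074 and 0.102 m and z of lever_mid in the frame of board between 0.011 and 0.021 m and angle between the y axis of slide_block_mid and the x axis of board, either way round below 0.26 rad and y of board in the frame of slide_block_mid above 0 m and x of puck_mid in the frame of board between -0.062 and -0.034 m and y of puck_mid in the frame of board between -0.014 and 0.014 m and z of puck_mid in the frame of board between 0.01 and 0.018 m and horizontal distance between ring_mid and puck_mid below 0.008 m and z of ring_mid in the frame of board between 0.024 and 0.032 m and x of glue_mid in the frame of board between 0.034 and 0.062 m and y of glue_mid in the frame of board between -0.014 and 0.014 m and z of glue_mid in the frame of board between 0.058 and 0.07 m and linear speed of each of slide_block, lever, puck, ring, glue below 0.02 m/s and angular speed of each of slide_block, lever, puck, ring, glue below 0.3 rad/s); the robot touches nothing.
It also fails if it takes over 122 s, if anything falls off the work surface, if the arm or the gripper's body presses on something with over 40 N, if the wrist force passes 120 N, or if a joint passes its speed limit or range.

ROBOT

A 6-joint arm with a two-finger parallel gripper is mounted at the origin on a cart in front of the work surface, level with it; the furniture and walls round the work are solid. World frame = base frame: x ahead of the robot, y to its left, z up, the work surface at z = 0. Lengths are in m, angles in degrees, forces in N, time in s.
With the tool pointing down it reaches from about 0.35 to 0.975 m from the base axis. Payload 17.4 kg.
Tool frame: the origin (TCP) lies on the mounting face of the last link; the fingertips stand 173 mm ahead of it and the grasp point (between the pads) lies 155 mm ahead of it (bot.hold_point_z is the distance from the TCP to the grasp point, in m); z points along the fingers, y is the line along which they close (so a half turn about z gives the same grasp; the last joint's range is limited). The gripper opens to 85 mm and grips with 20 to 120 N. Pads are 22 mm wide; open, the fingers measure 114 mm over their backs; the gripper's body (76 mm by 85 mm) begins 54 mm behind the grasp point. The pads swing forward as they close: fully open they stand 13 mm farther back than shut.
Start: joints at [-67.598, 6.646, 82.598, -0, 90.757, -2.166], TCP at [0.281, -0.614, 0.405] pointing down, gripper open.
Joint ranges: [-162.19, 162.19], [-47.58, 125.68], [4.15, 143.07], [-65.23, 245.23], [0.69, 171.88], [-170.13, 170.13]. Speed limits (degrees/s): [108.29, 108.29, 127.2, 180, 180, 180].

INTERFACE

Orientations are given as [roll, pitch, yaw] about the fixed x, y, z axes, in that order (R = Rz(yaw) Ry(pitch) Rx(roll)).
In Python, from bench import bot, viewer gives the robot as it stands.
- The arm moves only by the tool move_arm, never from a script. Its argument "deltas" is a list of rows, each a list of 3 entries, a list of its own where there are three numbers: the shift along the tool's x, y, z in mm, then the turn about the tool's z in rad, then the opening in per cent of the stroke, from 0 (shut) to 100 (fully open). In form: [[[dx, dy, dz], yaw, grip], ...]. A call has 1 to 8 rows; each row is the pose to reach, as a shift and turn from the pose commanded when the call began, along the tool's axes at that moment; what a row does not reach only later rows make up. A row lasts 1/12 s, in which the tool goes at most 41.7 mm and 7.16 degrees, less where a joint would pass 70% of its speed; a pose out of reach is approached as far as the arm can. A call with a gripper value outside its range is refused whole. The fingers move at their own pace and stop on an object; the grip force is fixed at half the most. Time passes only in rows, so rows that repeat a pose let the fingers close. It gives the time, the measured TCP pose, the force, the opening and the grip force at its end, in the units of the state.
- bot.get_obs(): the state, without advancing time (a new reading comes with each control period).
- viewer.get_image(name): name is "side" or "top" or "wrist"; returns the picture (384x512x3 uint8, red, green, blue); there is no depth.
- viewer.calibration(name): a dict with "intrinsics" (3x3 intrinsics, pixels), "view" (4x4, takes a point from world to camera coordinates); the wrist camera has in their place "tool_from_camera" (4x4, takes a point from camera to tool coordinates, whose origin is the TCP and whose axes are the flange's). Camera axes: x right, y up, looking along -z (the intrinsics and any distortion apply to the point x, -y, -z); pixel columns grow to the right and rows downward; lengths in m; the calibration is good to about 2 mm. A picture is of the moment at which its call begins: read the wrist's pose just before it. calibration takes no time and is no camera call.
- bot.hand_in(): hands the job in; it is judged then, once.
The state is a dict: "time_s": time; "joint_pos": joint angles; "qvel": joint speeds; "tau": joint torques, N m; "tool_pos": TCP position; "tool_rot": TCP orientation; "wrist_force": force on the tool from outside, world axes, zero at the start; "moment": the same for the moment, N m; "grip_width": finger opening in m; "gripper_force": force on a finger pad.
Only numpy, scipy, OpenCV 4.12 (cv2) and the standard library are available. Lean on these libraries where they do the work, as an engineer would, in place of code of your own. Each camera call takes 0.05 s, during which the arm holds its last target. There are 200 camera calls.

## Working session

There is one attempt and no reset: what is moved stays moved. The work goes in short steps, Python scripts to look and compute and a tool call to move; the robot and the scene stay as the last step left them, time stands still between calls to the robot, and variables do not carry over. Pictures are saved under pics/ and viewed, at most 14 in all, crops included, and the job is handed in when it is done.

Besides the shell and the picture viewer there is one more tool, called after "Emit:" as name([rows], argument=value, ...), one row to a line, values as JSON. move_arm: Moves the arm, as the interface text tells. Its arguments: {"type":"object","properties":{"deltas":{"type":"array"}},"required":["deltas"]}

```bash
mkdir -p pics; ls
cat > h.py <<'E'
import numpy as np, cv2
from bench import bot, viewer
from scipy.spatial.transform import Rotation as R
def cam(name, obs=None):
    c=viewer.calibration(name); K=np.array(c["intrinsics"])
    if "view" in c: T=np.linalg.inv(np.array(c["view"]))
    else:
        o=obs or bot.get_obs(); W=np.eye(4)
        W[:3,:3]=R.from_euler('xyz',o["tool_rot"],degrees=True).as_matrix(); W[:3,3]=o["tool_pos"]
        T=W@np.array(c["tool_from_camera"])
    return K,T,c
def ray(K,T,uv,z):
    uv=np.atleast_2d(np.array(uv,float)); d=np.c_[uv,np.ones(len(uv))]@np.linalg.inv(K).T
    d=d*[1,-1,-1]@T[:3,:3].T if False else (d*[1,-1,-1])@T[:3,:3].T
    o=T[:3,3]; return o+d*((z-o[2])/d[:,2])[:,None]
def proj(K,T,p):
    p=np.atleast_2d(p); q=(p-T[:3,3])@T[:3,:3]; q=q*[1,-1,-1]; q=q@K.T; return q[:,:2]/q[:,2:]
def snap(name,fn=None):
    o=bot.get_obs(); im=np.array(viewer.get_image(name)); 
    if fn: cv2.imwrite("pics/"+fn,im[:,:,::-1])
    return (im,)+cam(name,o)[:2]
E
python3 - <<'E'
from h import *
for n in ["top","side","wrist"]:
    im,K,T=snap(n,n+"0.png"); c=viewer.calibration(n); print(n,c.keys(),K.round(1).tolist(),T.round(3).tolist())
print({k:np.round(v,3).tolist() for k,v in bot.get_obs().items()})
E
```

```text
pics
top dict_keys(['intrinsics', 'view']) [[463.2, 0.0, 254.5], [0.0, 463.2, 190.4], [0.0, 0.0, 1.0]] [[0.019, 0.997, -0.078, 0.383], [-1.0, 0.018, -0.008, 0.036], [-0.007, 0.078, 0.997, 1.748], [0.0, 0.0, 0.0, 1.0]]
side dict_keys(['intrinsics', 'view']) [[366.5, 0.0, 255.2], [0.0, 366.5, 193.6], [0.0, 0.0, 1.0]] [[-0.849, 0.349, -0.397, 0.117], [-0.529, -0.573, 0.626, 0.68], [-0.009, 0.742, 0.671, 0.731], [0.0, 0.0, 0.0, 1.0]]
wrist dict_keys(['intrinsics', 'tool_from_camera']) [[275.2, 0.0, 252.7], [0.0, 275.2, 194.8], [0.0, 0.0, 1.0]] [[0.415, 0.871, 0.262, 0.348], [-0.91, 0.398, 0.119, -0.584], [-0.0, -0.288, 0.958, 0.374], [0.0, 0.0, 0.0, 1.0]]
{'time_s': 0.15, 'joint_pos': [-67.598, 6.669, 82.626, 0.001, 90.756, -2.167], 'qvel': [0.099, -0.089, -0.216, -0.002, 0.023, 0.047], 'tau': [0.002, -73.251, -63.285, 0.0, 0.005, 0.0], 'tool_pos': [0.281, -0.614, 0.404], 'tool_rot': [-179.95, -0.003, 24.569], 'wrist_force': [0.061, -1.051, 0.384], 'moment': [-0.022, 0.05, 0.028], 'gripper_force': 0.0, 'grip_width': 0.086}
```

View pics/top0.png

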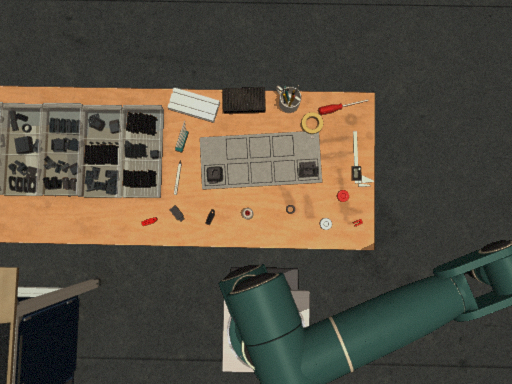

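View pics/side0.png

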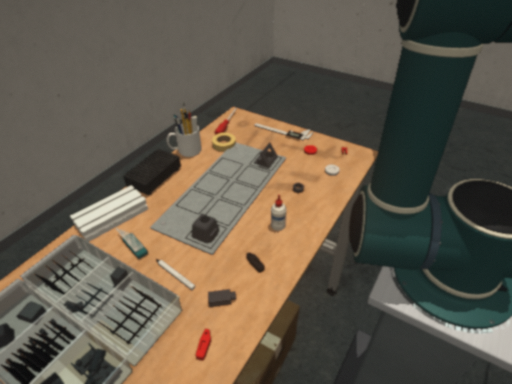

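Top view (hood at left end (215,174), bezel right (308,169)). Candidates:
- Block: (177,213).
- Lever: dark (210,216). The red one at (149,221) is the look-alike.
- Bottle: (247,213).
- Ring: (290,209).
- Puck: bright (326,224). The red one at (343,196) is the look-alike, and there is a small red thing at (357,223).

One close crop to check, plus the measurements.

Run:
```python
from h import *
im,K,T=snap("top")
cv2.imwrite("pics/crop1.png",cv2.resize(im[125:235,140:370,::-1],None,fx=3.4,fy=3.4,interpolation=cv2.INTER_CUBIC))
hsv=cv2.cvtColor(im,cv2.COLOR_RGB2HSV)
# dark blobs / bright blobs in front strip
for nm,m,h in [("dark",hsv[:,:,2]<75,.008),("bright",(hsv[:,:,1]<60)&(hsv[:,:,2]>120),.012)]:
    m=m.astype(np.uint8); m[:200]=0; m[240:]=0; m[:,:140]=0; m[:,372:]=0
    n,l,s,c=cv2.connectedComponentsWithStats(m)
    for i in range(1,n):
        if s[i,4]>12:
            p=np.argwhere(l==i)[:,::-1].astype(np.float32); w=ray(K,T,p,h)[:,:2]
            r=cv2.minAreaRect((w*1000).astype(np.float32)); print(nm,c[i].round(1),s[i,4],w.mean(0).round(3),np.round(r[1]),round(r[2]))
m=((hsv[:,:,1]<50)&(hsv[:,:,2]>70)).astype(np.uint8); m[:125]=0;m[200:]=0;m[:,:192]=0;m[:,330:]=0
m=cv2.morphologyEx(m,cv2.MORPH_CLOSE,np.ones((9,9)));cn=max(cv2.findContours(m,0,1)[0],key=cv2.contourArea)
w=ray(K,T,cn[:,0],.008)[:,:2]; r=cv2.minAreaRect((w*1000).astype(np.float32)); print("board",r, cv2.boxPoints(r).round())
```

```text
dark [176.8 212.9] 84 [0.429 0.34 ] [57. 24.] 40
dark [209.8 217.3] 58 [0.415 0.216] [17. 54.] 65
bright [325.6 223.4] 110 [ 0.4   -0.218] [41. 41.] 0
board ((637.8587036132812, 30.72259521484375), (195.80816650390625, 450.7002868652344), 4.351348876953125) [[ 523.  248.]
 [ 557. -201.]
 [ 753. -187.]
 [ 718.  263.]]
```

View pics/crop1.png

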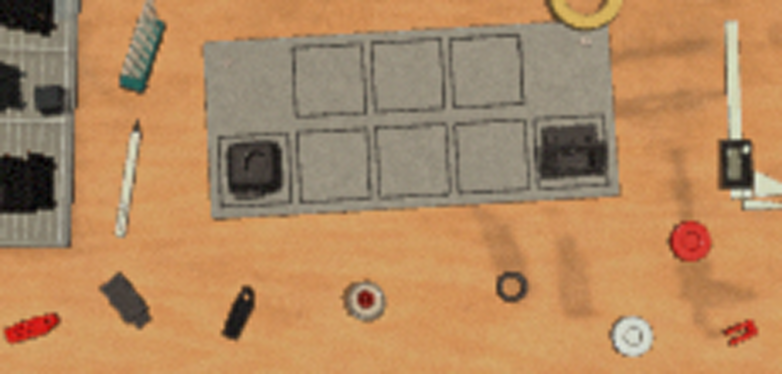

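The crop confirms the choices: block at crop (125,300) with its tongue at the lower right (145,322), dark lever (238,312), bottle (365,300), ring (511,287), and the bright white-metal puck (632,336). Board yaw is about 4.35° and its centre is (0.638,0.031). Puck first.

```bash
cat >> h.py <<'E'
def to(x,y,ztcp,yaw):
    o=bot.get_obs(); p=np.array(o["tool_pos"]); Rm=R.from_euler('xyz',o["tool_rot"],degrees=True).as_matrix()
    d=Rm.T@(np.array([x,y,ztcp])-p)*1000; t=-((yaw-o["tool_rot"][2]+90)%180-90)
    print("t",round(o["time_s"],2),"delta",d.round(1),"turn",round(np.radians(t),3),"rows",np.ceil(max(np.linalg.norm(d)/41.7,abs(t)/7.16)))
C=np.array([.638,.031]); BY=4.35
def sq(x,y): a=np.radians(BY); return C+np.array([[np.cos(a),-np.sin(a)],[np.sin(a),np.cos(a)]])@[x,y]
E
python3 - <<'E'
from h import *
K,T,_=cam("top")
print(ray(K,T,[[290.5,209]],.012),ray(K,T,[[247.5,213.2]],.1), np.array(viewer.calibration("wrist")["tool_from_camera"]).round(3))
to(.40,-.218,.30,BY)
E
```

```text
[[ 0.45179139 -0.08620629  0.012     ]] [[0.43050167 0.07259344 0.1       ]] [[-0.001  0.958  0.288  0.074]
 [ 1.     0.001 -0.001  0.001]
 [-0.001  0.288 -0.958  0.03 ]
 [ 0.     0.     0.     1.   ]]
t 0.2 delta [ 273.1 -310.4  104.5] turn 0.353 rows 11.0
```

Emit:
move_arm([
  [[34,-39,5],0.08,100],
  [[68,-78,15],0.16,100],
  [[102,-117,28],0.24,100],
  [[130,-150,40],0.3,100],
  [[158,-182,55],0.353,100],
  [[185,-212,70],0.353,100],
  [[212,-243,85],0.353,100],
  [[236,-270,104],0.353,100],
])

```text
time_s: 0.87
tool_pos: [0.3719, -0.3051, 0.3172]
tool_rot: [180.0, -0.0, 4.3]
wrist_force: [0.8, -0.5, 0.8]
grip_width: 0.0851
gripper_force: 0.0
```

Run:
```python
from h import *
to(.40,-.218,.30,BY)
```

```text
t 0.87 delta [ 34.6 -84.8  17.2] turn -0.0 rows 3.0
```

Emit:
move_arm([
  [[10,-30,0],0,100],
  [[13,-53,0],0,100],
  [[13,-53,0],0,100],
  [[13,-53,0],0,100],
])

```text
time_s: 1.2
tool_pos: [0.3809, -0.2523, 0.3176]
tool_rot: [180.0, -0.0, 4.5]
wrist_force: [1.0, -0.8, -0.2]
grip_width: 0.0854
gripper_force: 0.0
```

Run:
```python
from h import *
im,K,T=snap("wrist","w1.png"); print(bot.get_obs()["tool_pos"])
print(proj(K,T,[.4,-.218,.012]))
hsv=cv2.cvtColor(im,cv2.COLOR_RGB2HSV)
m=((hsv[:,:,1]<60)&(hsv[:,:,2]>120)).astype(np.uint8)
n,l,s,c=cv2.connectedComponentsWithStats(m)
for i in range(1,n):
    if s[i,4]>300: print(s[i],c[i])
```

```text
[ 0.38088621 -0.25310207  0.31763191]
[[219.46493554 166.01027257]]
[364   2  49  17 541] [384.76524954  11.46025878]
[201 145  38  30 363] [222.3030303 154.9476584]
```

View pics/w1.png

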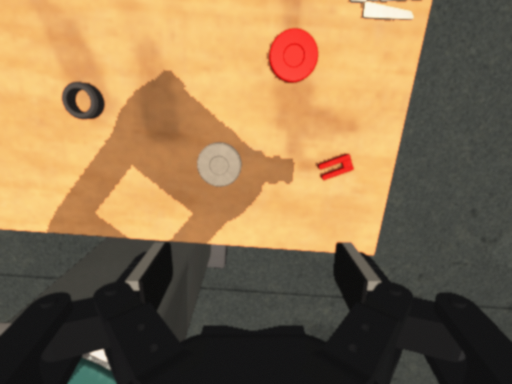

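The wrist view shows the puck at (219,164) against a prediction of (219,166). The ring is at (83,100) and the red look-alikes are at (294,55) and (337,167).

Run:
```python
from h import *
K,T,_=cam("wrist")
print(ray(K,T,[[219,164]],.012),ray(K,T,[[83,100]],.016))
p=ray(K,T,[[219,164]],.012)[0]
to(p[0],p[1],.215,BY)
```

```text
[[ 0.40196024 -0.21825571  0.012     ]] [[ 0.45352586 -0.08951355  0.016     ]]
t 1.25 delta [ 23.6 -33.2 102.6] turn 0.001 rows 3.0
```

Emit:
move_arm([
  [[12,-17,30],0,100],
  [[23.5,-33,65],0,100],
  [[23.5,-33,100],0,100],
  [[23.5,-33,120],0,100],
  [[23.5,-33,130],0,100],
  [[23.5,-33,136],0,100],
  [[23.5,-33,136],0,100],
])

```text
time_s: 1.83
tool_pos: [0.4017, -0.2192, 0.1811]
tool_rot: [-180.0, 0.0, 4.3]
wrist_force: [0.3, -0.7, -0.2]
grip_width: 0.0853
gripper_force: 0.0
```

Run:
```python
from h import *
o=bot.get_obs();print(o["tool_pos"],o["wrist_force"])
im,K,T=snap("wrist","w2.png")
```

```text
[ 0.40168134 -0.21917744  0.18110062] [ 0.25447509 -0.67080795 -0.22760283]
```

View pics/w2.png

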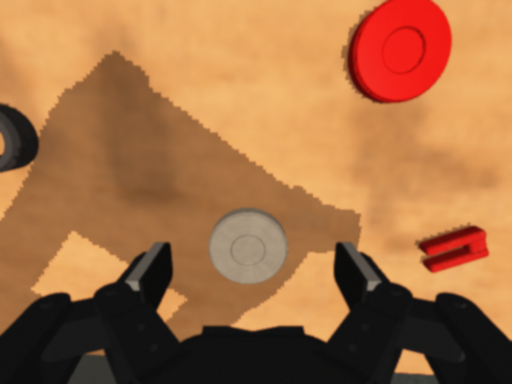

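The puck sits centred between the fingers at (248,246). I'll close partway, then go down gently.

Emit:
move_arm([
  [[0,0,0],0,65],
  [[0,0,2],0,65],
  [[0,0,4],0,65],
  [[0,0,5],0,65],
  [[0,0,5],0,65],
])

```text
time_s: 2.3
tool_pos: [0.4017, -0.2185, 0.1764]
tool_rot: [180.0, -0.0, 4.3]
wrist_force: [0.2, -0.3, 0.1]
grip_width: 0.0553
gripper_force: 0.0
```

Emit:
move_arm([
  [[0,0,1],0,65],
  [[0,0,2],0,65],
  [[0,0,3],0,65],
  [[0,0,3],0,65],
])

```text
time_s: 2.63
tool_pos: [0.4017, -0.2184, 0.1732]
tool_rot: [-180.0, 0.0, 4.3]
wrist_force: [0.5, -0.3, -0.9]
grip_width: 0.0557
gripper_force: 0.0
```

Emit:
move_arm([
  [[0,0,0],0,40],
  [[0,0,0],0,30],
  [[0,0,0],0,20],
  [[0,0,0],0,20],
  [[0,0,0],0,20],
  [[0,0,0],0,20],
])

```text
time_s: 3.13
tool_pos: [0.4018, -0.2185, 0.1739]
tool_rot: [180.0, -0.0, 4.3]
wrist_force: [-1.6, 2.8, 6.1]
grip_width: 0.0421
gripper_force: 60.3
```

Emit:
move_arm([
  [[0,0,-5],0,20],
  [[0,0,-25],0,20],
  [[0,0,-60],0,20],
  [[0,0,-60],0,20],
  [[0,0,-60],0,20],
])

```text
time_s: 3.55
tool_pos: [0.4021, -0.2187, 0.2353]
tool_rot: [179.9, -0.2, 4.3]
wrist_force: [-0.4, 0.3, -1.0]
grip_width: 0.0424
gripper_force: 61.2
```

Run:
```python
from h import *
s=sq(-48,0);print(s);to(*s,.235,BY)
```

```text
[-47.22372748  -3.60974751]
t 3.55 delta [-47745.7   -226.9   -133.7] turn -0.0 rows 1145.0
```

Run:
```python
from h import *
s=sq(-.048,0);print(s);to(*s,.235,BY)
im,K,T=snap("wrist","w3.png")
```

```text
[0.59013827 0.02735925]
t 3.55 delta [ 206.1 -231.1    0.4] turn -0.0 rows 8.0
```

View pics/w3.png

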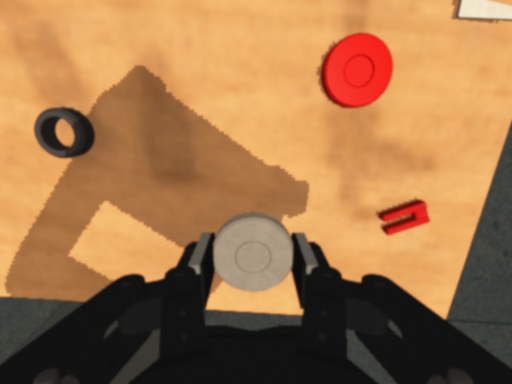

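The puck is held, at (253,250). Carrying it over its square.

Emit:
move_arm([
  [[20,-20,-10],0,20],
  [[47,-50,-15],0,20],
  [[74,-81,-15],0,20],
  [[101,-112,-15],0,20],
  [[128,-142,-15],0,20],
  [[155,-173,-15],0,20],
  [[182,-204,-15],0,20],
  [[206,-231,-15],0,20],
])

```text
time_s: 4.27
tool_pos: [0.5904, 0.0299, 0.2467]
tool_rot: [-180.0, 0.1, 4.4]
wrist_force: [1.1, -0.2, -1.1]
grip_width: 0.0423
gripper_force: 61.3
```

Emit:
move_arm([
  [[0,0,0],0,20],
  [[0,0,0],0,20],
])

```text
time_s: 4.43
tool_pos: [0.59, 0.0289, 0.2465]
tool_rot: [-180.0, 0.2, 4.5]
wrist_force: [0.2, -0.7, -0.7]
grip_width: 0.0426
gripper_force: 61.3
```

Run:
```python
from h import *
im,K,T=snap("wrist","w4.png"); o=bot.get_obs();print(o["tool_pos"])
g=ray(K,T,[[253,250]],o["tool_pos"][2]-.163+.0)[0]; print("puck held at",g)
for a,b in [(-.048,0),(.048,0),(.048,.088),(.048,-.088),(-.048,.088)]:
    for s in ((.039,.039),(.039,-.039),(-.039,.039),(-.039,-.039)):
        p=sq(a+s[0],b+s[1]); u=proj(K,T,[*p,.008])[0]; cv2.circle(im,tuple(int(v) for v in u),3,(255,0,0),1)
to(*sq(-.048,0),.235,BY)
cv2.imwrite("pics/w4.png",im[:,:,::-1])
```

```text
[0.58950197 0.02790764 0.24672165]
puck held at [0.59248482 0.02829487 0.08372165]
t 4.48 delta [ 0.6  0.6 11.7] turn 0.001 rows 1.0
```

View pics/w4.png

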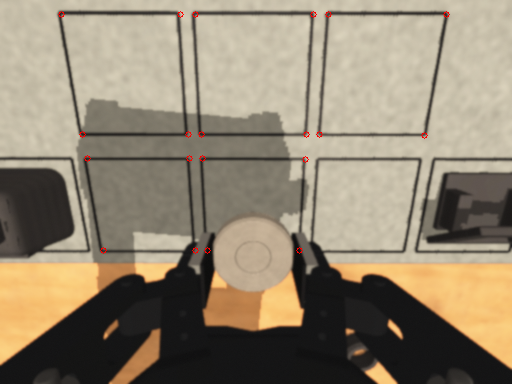

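The predicted square corners land on the outlines within about 1 px, so the board pose is good. Lowering the puck and releasing.

Emit:
move_arm([
  [[-2,0.5,20],0,20],
  [[-2,0.5,45],0,20],
  [[-2,0.5,56],0,20],
  [[-2,0.5,61],0,20],
  [[-2,0.5,64],0,20],
  [[-2,0.5,64],0,20],
])

```text
time_s: 4.98
tool_pos: [0.5877, 0.0264, 0.1846]
tool_rot: [180.0, 0.0, 4.3]
wrist_force: [-1.2, -0.5, -2.0]
grip_width: 0.0421
gripper_force: 61.4
```

Emit:
move_arm([
  [[0,0,0],0,60],
  [[0,0,0],0,70],
  [[0,0,0],0,70],
  [[0,0,-20],0,70],
  [[0,0,-60],0,100],
  [[0,0,-100],0,100],
  [[0,0,-120],0,100],
  [[0,0,-120],0,100],
])

```text
time_s: 5.65
tool_pos: [0.5884, 0.0269, 0.311]
tool_rot: [180.0, -0.5, 4.3]
wrist_force: [0.6, 0.1, -0.1]
grip_width: 0.0852
gripper_force: 0.0
```

Run:
```python
from h import *
im,K,T=snap("wrist","w5.png"); o=bot.get_obs();print(o["tool_pos"])
hsv=cv2.cvtColor(im,cv2.COLOR_RGB2HSV)
print(proj(K,T,[*sq(-.048,0),.020]))
g=cv2.medianBlur(cv2.cvtColor(im,cv2.COLOR_RGB2GRAY),5)
u=proj(K,T,[*sq(-.048,0),.020])[0]
h=cv2.HoughCircles(g,cv2.HOUGH_GRADIENT,1,30,param1=80,param2=15,minRadius=18,maxRadius=36); print(h)
to(.4527,-.088,.22,BY)
```

```text
[0.58802612 0.02686392 0.30796508]
[[251.3313264  190.90148302]]
[[[252.5 193.5  21.6]
  [ 88.5 181.5  34.3]
  [201.5 315.5  19.1]
  [411.5 190.5  32.1]
  [ 92.5 255.5  34.3]
  [150.5 272.5  21.8]
  [175.5 178.5  34.3]
  [447.5 171.5  25.2]
  [477.5   8.5  32.1]
  [157.5 207.5  30.8]
  [271.5  60.5  23.9]
  [ 56.5 194.5  19.1]
  [173.5  60.5  24.1]
  [139.5 165.5  18.3]]]
t 5.7 delta [-144.1  104.2   87.2] turn -0.0 rows 5.0
```

View pics/w5.png

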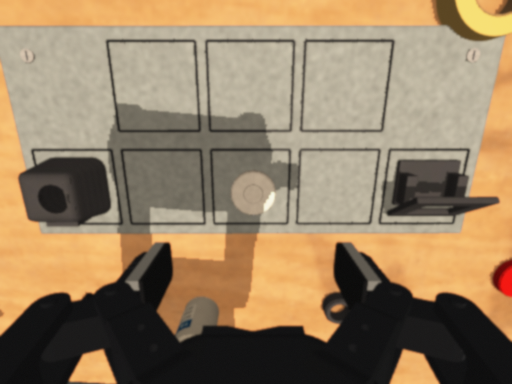

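The puck is seated in the middle front square at (252,193), with the target at (251,191). Next the ring: go above it and measure it close by with a dark mask.

Emit:
move_arm([
  [[-36,26,0],0,100],
  [[-72,52,5],0,100],
  [[-108,78,20],0,100],
  [[-144,104,40],0,100],
  [[-144,104,60],0,100],
  [[-144,104,60],0,100],
  [[-144,104,60],0,100],
])

```text
time_s: 6.28
tool_pos: [0.4512, -0.0881, 0.2431]
tool_rot: [-180.0, 0.1, 4.3]
wrist_force: [0.3, 0.7, 0.3]
grip_width: 0.0854
gripper_force: 0.0
```

Run:
```python
from h import *
im,K,T=snap("wrist","w6.png"); o=bot.get_obs();print(o["tool_pos"])
u=proj(K,T,[.453,-.0885,.014])[0];print(u)
m=(im.max(2)<70).astype(np.uint8); m[240:]=0
n,l,s,c=cv2.connectedComponentsWithStats(m)
for i in range(1,n):
    if s[i,4]>200: print(s[i],c[i])
x,y=int(u[0])-60,int(u[1])-60; cv2.imwrite("pics/w6c.png",cv2.resize(im[max(y,0):y+120,max(x,0):x+120,::-1],None,fx=3,fy=3))
b=[s[i] for i in range(1,n) if abs(c[i]-u).max()<25 and s[i,4]>200]
for q in b: 
  p=ray(K,T,[[q[0]+q[2]/2,q[1]+q[3]/2]],.008)[0]; print(p); to(p[0],p[1],.18,BY)
```

```text
[ 0.45212452 -0.0877826   0.24441832]
[252.64791911 209.36715242]
[ 24   0 129  59 470] [89.32553191 42.61702128]
[162   0 122  58 253] [203.16600791  43.68774704]
[ 298    0  141   58 3714] [366.82552504  22.635972  ]
[ 226  185   43   44 1024] [247.15332031 206.88183594]
[ 0.45252183 -0.08445535  0.008     ]
t 6.33 delta [ 0.7 -3.3 64.4] turn -0.001 rows 2.0
```

Emit:
move_arm([
  [[0.5,-3,25],0,80],
  [[0.5,-3,50],0,60],
  [[0.5,-3,60],0,60],
  [[0.5,-3,66],0,55],
  [[0.5,-3,68],0,55],
  [[0.5,-3,68],0,55],
])

```text
time_s: 6.83
tool_pos: [0.4528, -0.0846, 0.1771]
tool_rot: [180.0, -0.0, 4.4]
wrist_force: [0.2, -1.1, 0.1]
grip_width: 0.0469
gripper_force: 0.0
```

Emit:
move_arm([
  [[0,0,0],0,40],
  [[0,0,0],0,25],
  [[0,0,0],0,15],
  [[0,0,0],0,15],
  [[0,0,0],0,15],
  [[0,0,0],0,15],
])

```text
time_s: 7.33
tool_pos: [0.4528, -0.0849, 0.178]
tool_rot: [180.0, -0.1, 4.3]
wrist_force: [-1.1, 0.3, 5.5]
grip_width: 0.0304
gripper_force: 58.9
```

Emit:
move_arm([
  [[0,0,-5],0,15],
  [[0,0,-30],0,15],
  [[0,0,-70],0,15],
  [[0,0,-70],0,15],
  [[0,0,-70],0,15],
])

```text
time_s: 7.75
tool_pos: [0.4528, -0.0849, 0.2495]
tool_rot: [179.9, -0.3, 4.3]
wrist_force: [0.2, 0.5, -1.3]
grip_width: 0.0302
gripper_force: 59.4
```

Run:
```python
from h import *
im,K,T=snap("wrist","w7.png"); o=bot.get_obs()
g=cv2.medianBlur(cv2.cvtColor(im,cv2.COLOR_RGB2GRAY),3)
cv2.imwrite("pics/w7c.png",cv2.resize(im[190:310,190:320,::-1],None,fx=3,fy=3))
# puck centre measured earlier from w5
to(*sq(-.048,0),.25,BY)
```

```text
t 7.8 delta [ 145.9 -101.4   -2. ] turn -0.0 rows 5.0
```

View pics/w7c.png

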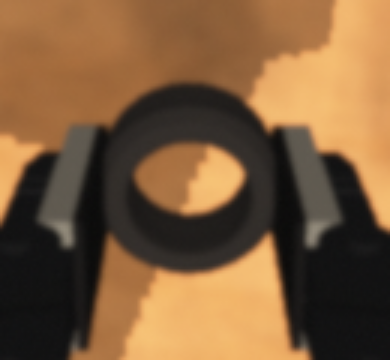

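The ring is held level, its outline centred at about (253,249).

Run:
```python
from h import *
K,T,_=cam("wrist"); o=bot.get_obs(); z=o["tool_pos"][2]
r=ray(K,T,[[253.3,249]],z-.170)[0]; print("ring held offset",r-o["tool_pos"])
# puck centre from w5 image at its pose
c=viewer.calibration("wrist"); W=np.eye(4); W[:3,:3]=R.from_euler('xyz',[180,-.2,4.3],degrees=True).as_matrix(); W[:3,3]=[.58803,.02686,.30797]
P=ray(K,W@np.array(c["tool_from_camera"]),[[252.5,193.5]],.020)[0]; print("puck",P,"want",sq(-.048,0))
q=P-(r-o["tool_pos"]); to(q[0],q[1],.25,BY)
```

```text
ring held offset [ 1.12645239e-04 -1.14886755e-03 -1.70000000e-01]
puck [0.58667039 0.02614312 0.02      ] want [0.59013827 0.02735925]
t 7.8 delta [ 142.3 -101.6   -2. ] turn -0.0 rows 5.0
```

Emit:
move_arm([
  [[35,-25,-5],0,15],
  [[70,-50,-5],0,15],
  [[105,-75,-5],0,15],
  [[125,-90,-5],0,15],
  [[142,-101,-5],0,15],
  [[142,-101,-5],0,15],
  [[142,-101,-5],0,15],
])

```text
time_s: 8.38
tool_pos: [0.5863, 0.0272, 0.25]
tool_rot: [-180.0, 0.1, 4.4]
wrist_force: [-1.0, 0.1, -0.5]
grip_width: 0.0306
gripper_force: 59.4
```

Run:
```python
from h import *
print(bot.get_obs()["tool_pos"]);to(.5866,.0272,.199,BY)
im,K,T=snap("wrist","w8.png"); cv2.imwrite("pics/w8c.png",cv2.resize(im[150:310,170:340,::-1],None,fx=3,fy=3))
```

```text
[0.58632425 0.02723894 0.24995764]
t 8.38 delta [ 0.4  0.1 51. ] turn 0.001 rows 2.0
```

View pics/w8c.png

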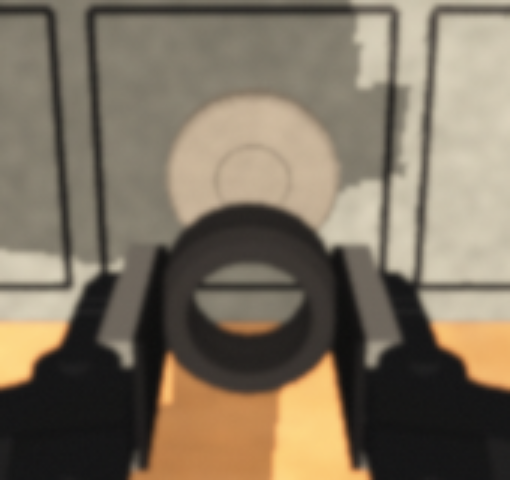

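The puck shows under the held ring, its inner circle at image pixel (254.3,210).

Run:
```python
from h import *
K,T,_=cam("wrist"); o=bot.get_obs(); print(ray(K,T,[[254.3,209.8]],.020)-o["tool_pos"], o["tool_pos"])
```

```text
[[ 0.00112823 -0.00190997 -0.230235  ]] [0.5858332  0.02665127 0.250235  ]
```

Emit:
move_arm([
  [[1,0.5,25],0,15],
  [[1,0.5,40],0,15],
  [[1,0.5,46],0,15],
  [[1,0.5,49],0,15],
  [[1,0.5,51],0,15],
  [[1,0.5,51],0,15],
])

```text
time_s: 8.93
tool_pos: [0.5872, 0.026, 0.2009]
tool_rot: [180.0, -0.0, 4.3]
wrist_force: [1.0, -0.3, -0.3]
grip_width: 0.0306
gripper_force: 59.4
```

Emit:
move_arm([
  [[0,0,0],0,45],
  [[0,0,0],0,60],
  [[0,0,0],0,60],
  [[0,0,-20],0,60],
  [[0,0,-60],0,100],
  [[0,0,-100],0,100],
  [[0,0,-120],0,100],
  [[0,0,-120],0,100],
])

```text
time_s: 9.6
tool_pos: [0.5878, 0.0263, 0.3267]
tool_rot: [180.0, -0.5, 4.3]
wrist_force: [0.2, 0.7, 0.5]
grip_width: 0.0856
gripper_force: 0.0
```

Run:
```python
from h import *
im,K,T=snap("wrist","w9.png"); print(bot.get_obs()["tool_pos"])
cv2.imwrite("pics/w9c.png",cv2.resize(im[140:240,190:320,::-1],None,fx=3,fy=3))
to(.4305,.0726,.30,BY)
```

```text
[0.58751444 0.0263353  0.32364692]
t 9.65 delta [-153.2  -58.    22.9] turn -0.0 rows 4.0
```

View pics/w9c.png

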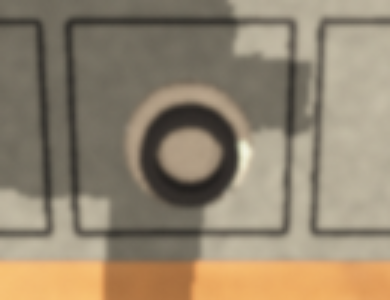

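The ring sits concentric on the puck (crop centre (190,150)). Next the bottle.

Emit:
move_arm([
  [[-38,-14,0],0,100],
  [[-76,-28,0],0,100],
  [[-114,-43,0],0,100],
  [[-153,-58,0],0,100],
  [[-153,-58,0],0,100],
  [[-153,-58,0],0,100],
])

```text
time_s: 10.15
tool_pos: [0.4288, 0.073, 0.3203]
tool_rot: [-180.0, -0.1, 4.4]
wrist_force: [0.2, 0.5, 0.3]
grip_width: 0.0853
gripper_force: 0.0
```

Run:
```python
from h import *
im,K,T=snap("wrist","w10.png"); o=bot.get_obs(); print(o["tool_pos"])
hsv=cv2.cvtColor(im,cv2.COLOR_RGB2HSV)
m=((hsv[:,:,1]>150)&((hsv[:,:,0]<6)|(hsv[:,:,0]>174))&(hsv[:,:,2]>60)).astype(np.uint8)
n,l,s,c=cv2.connectedComponentsWithStats(m)
for i in range(1,n):
    if s[i,4]>30: print(s[i],c[i], ray(K,T,[c[i]],.095))
print(proj(K,T,[[.4305,.0726,.1],[.4305,.0726,.0]]))
# second ray: top cam
it,Kt,Tt=snap("top"); h=cv2.cvtColor(it,cv2.COLOR_RGB2HSV)
print(it[213,247])
```

```text
[0.42987877 0.07267933 0.32020295]
[238 192  23  27 472] [249.22457627 204.20762712] [[0.43661451 0.07544346 0.095     ]]
[[252.38435754 214.46170812]
 [252.39678531 181.8375739 ]]
[64 96 86]
```

View pics/w10.png

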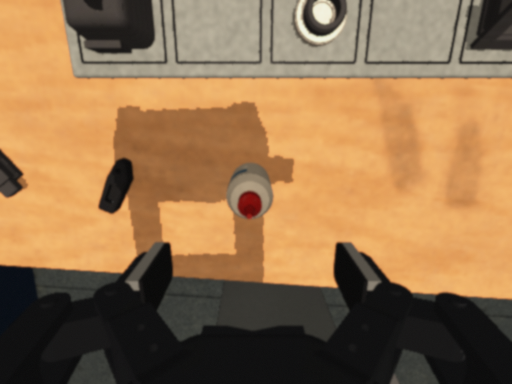

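The bottle nozzle is at (249,204) and its shoulder at about (250,196). The lever is at (116,185), and the block's edge shows at (8,172).

Run:
```python
from h import *
K,T,_=cam("wrist")
print(ray(K,T,[[249,211]],.110),ray(K,T,[[250,196]],.076),ray(K,T,[[116,185]],.008))
im=cv2.imread("pics/w10.png"); m=(im.max(2)<60).astype(np.uint8); m[240:]=0;m[:90]=0;m[:,180:]=0
n,l,s,c=cv2.connectedComponentsWithStats(m)
for i in range(1,n):
    if s[i,4]>150:
        w=ray(K,T,np.argwhere(l==i)[:,::-1],.010)[:,:2]; r=cv2.minAreaRect((w*1000).astype(np.float32)); print(c[i],w.mean(0),r)
        print(np.round(cv2.boxPoints(r)))
to(.434,.0745,.220,BY)
```

```text
[[0.43823908 0.07491489 0.11      ]] [[0.43883251 0.07453951 0.076     ]] [[0.41964248 0.21611201 0.008     ]]
[  9.55131265 172.1026253 ] [0.42582257 0.32424075] ((423.7370910644531, 323.52264404296875), (21.38279914855957, 44.094696044921875), 79.52216339111328)
[[400. 317.]
 [443. 309.]
 [447. 330.]
 [404. 338.]]
[116.81296992 185.34116541] [0.4197035  0.21438607] ((419.552490234375, 214.61776733398438), (22.67909049987793, 62.67768859863281), 62.81657028198242)
[[386. 219.]
 [442. 190.]
 [453. 210.]
 [397. 239.]]
t 10.25 delta [  3.6  -1.7 100.1] turn 0.0 rows 3.0
```

Emit:
move_arm([
  [[7,-1.5,30],0,100],
  [[7,-1.5,65],0,100],
  [[7,-1.5,90],0,100],
  [[7,-1.5,98],0,100],
  [[7,-1.5,98],0,100],
])

```text
time_s: 10.67
tool_pos: [0.4374, 0.0742, 0.22]
tool_rot: [180.0, 0.3, 4.3]
wrist_force: [0.9, -0.1, 0.5]
grip_width: 0.0851
gripper_force: 0.0
```

Emit:
move_arm([
  [[0,0,0],0,75],
  [[0,0,0],0,60],
  [[0,0,0],0,45],
  [[0,0,0],0,25],
  [[0,0,0],0,25],
  [[0,0,0],0,25],
])

```text
time_s: 11.17
tool_pos: [0.4377, 0.0746, 0.2242]
tool_rot: [-180.0, -0.2, 4.3]
wrist_force: [0.0, 1.1, 8.1]
grip_width: 0.0375
gripper_force: 59.6
```

Emit:
move_arm([
  [[0,0,-4],0,25],
  [[0,0,-25],0,25],
  [[0,0,-60],0,25],
  [[0,0,-80],0,25],
  [[0,0,-80],0,25],
  [[0,0,-80],0,25],
])

```text
time_s: 11.67
tool_pos: [0.4372, 0.0746, 0.3039]
tool_rot: [-180.0, -0.2, 4.3]
wrist_force: [-0.4, -1.3, -0.5]
grip_width: 0.0373
gripper_force: 60.3
```

Run:
```python
from h import *
im,K,T=snap("wrist","w11.png"); o=bot.get_obs(); print(o["tool_pos"])
hsv=cv2.cvtColor(im,cv2.COLOR_RGB2HSV)
m=((hsv[:,:,1]>150)&((hsv[:,:,0]<6)|(hsv[:,:,0]>174))&(hsv[:,:,2]>60)).astype(np.uint8)
n,l,s,c=cv2.connectedComponentsWithStats(m)
for i in range(1,n):
    if s[i,4]>30: print(s[i],c[i], ray(K,T,[c[i]],o["tool_pos"][2]-.122)-o["tool_pos"])
to(*sq(.048,0),o["tool_pos"][2],BY)
```

```text
[0.43703355 0.07455048 0.30253525]
[ 235  264   41   67 1882] [255.02444208 292.7890542 ] [[ 0.0055608  -0.00112196 -0.122     ]]
t 11.72 delta [2.451e+02 5.860e+01 2.000e-01] turn -0.0 rows 7.0
```

Emit:
move_arm([
  [[35,8,0],0,25],
  [[70,17,0],0,25],
  [[105,26,0],0,25],
  [[140,34,0],0,25],
  [[175,42,0],0,25],
  [[207,50,0],0,25],
  [[230,56,0],0,25],
  [[242,58.5,0],0,25],
])

```text
time_s: 12.38
tool_pos: [0.685, 0.0338, 0.2999]
tool_rot: [-180.0, 0.2, 4.3]
wrist_force: [-0.1, 0.9, -0.9]
grip_width: 0.0374
gripper_force: 60.4
```

Emit:
move_arm([
  [[0,0,0],0,25],
  [[0,0,25],0,25],
  [[0,0,50],0,25],
  [[0,0,60],0,25],
  [[0,0,66],0,25],
  [[0,0,68],0,25],
  [[0,0,68],0,25],
])

```text
time_s: 12.97
tool_pos: [0.6828, 0.0346, 0.2349]
tool_rot: [180.0, -0.0, 4.3]
wrist_force: [0.8, -0.3, -1.0]
grip_width: 0.0375
gripper_force: 60.3
```

Run:
```python
from h import *
o=bot.get_obs(); print(o["tool_pos"],o["wrist_force"]);to(*sq(.048,0),.232,BY)
```

```text
[0.68282223 0.03463215 0.23485467] [ 0.79271266 -0.30435825 -0.9893837 ]
t 12.97 delta [3.  0.2 2.9] turn -0.0 rows 1.0
```

Emit:
move_arm([
  [[0,0,1.5],0,25],
  [[0,0,3],0,25],
  [[0,0,3],0,25],
  [[0,0,3],0,50],
  [[0,0,3],0,70],
  [[0,0,3],0,90],
  [[0,0,3],0,90],
])

```text
time_s: 13.55
tool_pos: [0.6829, 0.0346, 0.2315]
tool_rot: [180.0, -0.0, 4.3]
wrist_force: [-0.2, 0.7, 0.3]
grip_width: 0.0761
gripper_force: 0.0
```

Emit:
move_arm([
  [[0,0,-10],0,90],
  [[0,0,-40],0,90],
  [[0,0,-80],0,90],
  [[0,0,-110],0,100],
  [[0,0,-110],0,100],
])

```text
time_s: 13.97
tool_pos: [0.6833, 0.0346, 0.3501]
tool_rot: [180.0, -0.5, 4.3]
wrist_force: [1.0, 0.3, 0.8]
grip_width: 0.0853
gripper_force: 0.0
```

Run:
```python
from h import *
im,K,T=snap("wrist","w12.png"); o=bot.get_obs(); print(o["tool_pos"])
hsv=cv2.cvtColor(im,cv2.COLOR_RGB2HSV)
m=((hsv[:,:,1]>150)&((hsv[:,:,0]<6)|(hsv[:,:,0]>174))&(hsv[:,:,2]>60)).astype(np.uint8)
n,l,s,c=cv2.connectedComponentsWithStats(m)
for i in range(1,n):
    if s[i,4]>30: print(s[i],c[i], ray(K,T,[c[i]],.108), sq(.048,0))
# lever: long axis -27.4deg; close across it -> tool x along the lever
to(.4195,.2146,.30,-27.4)
```

```text
[0.68313964 0.03455791 0.3465706 ]
[ 474   41   38   35 1016] [494.70570866  58.61515748] [[ 0.80826371 -0.12838354  0.108     ]] [0.68586173 0.03464075]
[241 198  20  24 376] [250.4893617  208.81117021] [[0.68362749 0.03549888 0.108     ]] [0.68586173 0.03464075]
t 14.02 delta [-249.6 -199.5   44.8] turn 0.554 rows 8.0
```

The bottle stands within about 3 mm of its target. Next the lever.

Emit:
move_arm([
  [[-30,-24,0],0.1,100],
  [[-62,-50,0],0.2,100],
  [[-94,-75,0],0.3,100],
  [[-126,-101,5],0.4,100],
  [[-158,-126,15],0.5,100],
  [[-190,-152,25],0.554,100],
  [[-222,-177,35],0.554,100],
  [[-249,-199,45],0.554,100],
])

```text
time_s: 14.68
tool_pos: [0.4174, 0.2147, 0.2956]
tool_rot: [180.0, 0.0, -27.4]
wrist_force: [0.4, 0.8, 0.6]
grip_width: 0.0852
gripper_force: 0.0
```

Emit:
move_arm([
  [[0,0,0],0,100],
  [[0,0,0],0,100],
])

```text
time_s: 14.85
tool_pos: [0.4183, 0.2149, 0.2959]
tool_rot: [180.0, 0.0, -27.2]
wrist_force: [0.4, -0.5, -0.1]
grip_width: 0.0853
gripper_force: 0.0
```

```bash
cat > lev.py <<'E'
from h import *
im,K,T=snap("wrist","w13.png"); o=bot.get_obs(); print(o["tool_pos"],o["tool_rot"][2])
m=(im.max(2)<60).astype(np.uint8); m[238:]=0
n,l,s,c=cv2.connectedComponentsWithStats(m)
for i in range(1,n):
    if s[i,4]>150:
        w=ray(K,T,np.argwhere(l==i)[:,::-1],.010)[:,:2]; r=cv2.minAreaRect((w*1000).astype(np.float32)); b=cv2.boxPoints(r)
        e=[b[1]-b[0],b[2]-b[1]]; e=max(e,key=np.linalg.norm); print(c[i],s[i],np.round(r[0]),np.round(r[1]),"long axis",np.degrees(np.arctan2(e[1],e[0])).round(1))
E
python3 lev.py
```

```text
[0.41926015 0.21433215 0.29650055] -27.320382841232288
[183.9628692   34.44303797] [ 119    0  100   70 2370] [579. 204.] [65. 60.] long axis 3.9
[251.40252182 192.88748788] [ 241  162   21   61 1031] [418. 216.] [19. 61.] long axis -26.8
[461.17620137 225.45125858] [ 393  200  119   38 2185] [300.  46.] [121.  40.] long axis 62.7
[130.94862155 229.0914787 ] [108 216  54  22 798] [441. 337.] [54. 23.] long axis 62.7
```

Emit:
move_arm([
  [[-1.5,-1,35],-0.01,100],
  [[-1.5,-1,70],-0.01,80],
  [[-1.5,-1,100],-0.01,60],
  [[-1.5,-1,112],-0.01,55],
  [[-1.5,-1,117],-0.01,55],
  [[-1.5,-1,118],-0.01,50],
  [[-1.5,-1,118],-0.01,50],
])

```text
time_s: 15.48
tool_pos: [0.4195, 0.2157, 0.1798]
tool_rot: [-179.9, -0.1, -26.9]
wrist_force: [0.1, 0.1, 0.1]
grip_width: 0.0425
gripper_force: 0.0
```

Emit:
move_arm([
  [[0,0,0],0,35],
  [[0,0,0],0,20],
  [[0,0,0],0,5],
  [[0,0,0],0,5],
  [[0,0,0],0,5],
  [[0,0,0],0,5],
])

```text
time_s: 15.98
tool_pos: [0.4192, 0.2159, 0.1803]
tool_rot: [-179.9, -0.1, -26.8]
wrist_force: [-0.8, -1.8, 7.3]
grip_width: 0.0192
gripper_force: 59.1
```

Emit:
move_arm([
  [[0,0,-5],0,5],
  [[0,0,-30],0,5],
  [[0,0,-70],0,5],
  [[0,0,-105],0,5],
  [[0,0,-130],0,5],
  [[0,0,-130],0,5],
  [[0,0,-130],0,5],
])

```text
time_s: 16.57
tool_pos: [0.4187, 0.2158, 0.3106]
tool_rot: [-179.8, -0.1, -26.8]
wrist_force: [-0.0, 0.0, -0.0]
grip_width: 0.019
gripper_force: 58.8
```

Run:
```python
from h import *
s=sq(-.048,-.088); print(s); to(*s,.31,BY)
im,K,T=snap("wrist","w14.png"); cv2.imwrite("pics/w14c.png",cv2.resize(im[150:330,170:340,::-1],None,fx=3,fy=3))
```

```text
[ 0.59681298 -0.06038725]
t 16.57 delta [283.5 166.1   0.8] turn -0.544 rows 8.0
```

View pics/w14c.png

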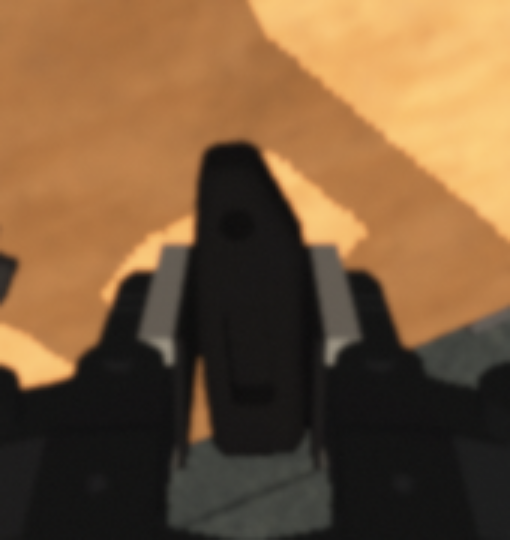

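The lever is held level, centred fore and aft at about (252,250).

Emit:
move_arm([
  [[33,19,0],-0.08,5],
  [[69,40,0],-0.17,5],
  [[105,61,0],-0.27,5],
  [[141,82,0],-0.37,5],
  [[177,103,0],-0.46,5],
  [[213,124,0],-0.544,5],
  [[249,146,0],-0.544,5],
  [[283,166,0],-0.544,5],
])

```text
time_s: 17.28
tool_pos: [0.5968, -0.0624, 0.3068]
tool_rot: [-180.0, 0.1, 4.4]
wrist_force: [0.9, 0.8, -0.4]
grip_width: 0.0187
gripper_force: 58.8
```

Emit:
move_arm([
  [[0,0,0],0,5],
  [[0,0,0],0,5],
  [[0,0,0],0,5],
])

```text
time_s: 17.53
tool_pos: [0.596, -0.0601, 0.307]
tool_rot: [-180.0, 0.1, 4.3]
wrist_force: [-1.1, 0.6, -0.3]
grip_width: 0.0189
gripper_force: 58.8
```

Run:
```python
from h import *
o=bot.get_obs(); print(o["tool_pos"],o["tool_rot"]);to(*sq(-.048,-.088),.189,BY)
```

```text
[ 0.59601352 -0.060066    0.30703076] [-1.79958562e+02  1.24942509e-01  4.31145964e+00]
t 17.53 delta [  1.    0.5 118. ] turn -0.001 rows 3.0
```

Emit:
move_arm([
  [[1,0.5,35],0,5],
  [[1,0.5,70],0,5],
  [[1,0.5,100],0,5],
  [[1,0.5,111],0,5],
  [[1,0.5,116],0,5],
  [[1,0.5,118],0,5],
  [[1,0.5,118],0,5],
  [[1,0.5,118],0,5],
])

```text
time_s: 18.2
tool_pos: [0.5978, -0.0604, 0.1923]
tool_rot: [180.0, -0.1, 4.4]
wrist_force: [-1.1, 0.0, -0.6]
grip_width: 0.0192
gripper_force: 58.8
```

Emit:
move_arm([
  [[0,0,0],0,30],
  [[0,0,0],0,42],
  [[0,0,0],0,42],
  [[0,0,-20],0,42],
  [[0,0,-60],0,42],
  [[0,0,-100],0,80],
  [[0,0,-140],0,100],
  [[0,0,-140],0,100],
])

```text
time_s: 18.87
tool_pos: [0.598, -0.0607, 0.3397]
tool_rot: [179.9, -0.6, 4.3]
wrist_force: [-0.4, 0.1, 1.6]
grip_width: 0.0707
gripper_force: 0.0
```

```bash
python3 lev.py; python3 -c "
from h import *
print(sq(-.048,-.088)); to(.436,.340,.31,-37)"
```

```text
[ 0.59775026 -0.06067921  0.33569272] 4.337497257266708
[ 20.2642756  185.26380368] [   0  158   45   60 2119] [573. 197.] [48. 72.] long axis -2.3
[251.74668275 187.34620024] [243 160  19  54 829] [594. -61.] [62. 20.] long axis 6.7
[330.98678862 190.29471545] [298 171  75  38 984] [ 598. -157.] [43. 84.] long axis -85.8
[169.99305556 191.09027778] [154 177  33  30 432] [582.  30.] [32. 37.] long axis -42.6
[485.44105409 204.50069348] [468 182  39  45 721] [ 593. -333.] [53. 33.] long axis 2.2
[ 0.59681298 -0.06038725]
t 18.92 delta [-131.2 -411.8   24. ] turn 0.721 rows 11.0
```

The lever is 3 mm from its centre. Next the block: its long axis is at about +42° in the world, with the tongue towards (-x,-y).

```bash
python3 -c "
from h import *
to(.432,.340,.32,42)"
```

```text
t 18.92 delta [-135.1 -412.1   14. ] turn -0.657 rows 11.0
```

Emit:
move_arm([
  [[-10,-35,0],-0.1,100],
  [[-23,-74,0],-0.2,100],
  [[-36,-113,0],-0.3,100],
  [[-49,-152,0],-0.4,100],
  [[-62,-191,0],-0.5,100],
  [[-75,-230,0],-0.6,100],
  [[-88,-269,0],-0.657,100],
  [[-100,-306,0],-0.657,100],
])

```text
time_s: 19.58
tool_pos: [0.4731, 0.2386, 0.3299]
tool_rot: [-180.0, 0.0, 42.2]
wrist_force: [0.1, -0.2, -0.8]
grip_width: 0.0854
gripper_force: 0.0
```

```bash
python3 -c "
from h import *
to(.432,.340,.32,42)"
```

```text
t 19.58 delta [  37.7 -102.7    9.9] turn 0.004 rows 3.0
```

Emit:
move_arm([
  [[12,-34,0],0,100],
  [[24,-68,0],0,100],
  [[37,-102,10],0,100],
  [[37,-102,20],0,100],
  [[37,-102,20],0,100],
  [[37,-102,20],0,100],
])

```text
time_s: 20.08
tool_pos: [0.4336, 0.3373, 0.3095]
tool_rot: [180.0, 0.1, 42.0]
wrist_force: [0.3, 0.2, 0.2]
grip_width: 0.0852
gripper_force: 0.0
```

```bash
python3 lev.py
python3 - <<'E'
import cv2
im=cv2.imread("pics/w13.png"); cv2.imwrite("pics/w15c.png",cv2.resize(im[110:290,150:350],None,fx=3,fy=3))
E
```

```text
[0.43402233 0.33693575 0.31023327] 41.95995316169134
[240.72925311  14.49221992] [ 199    0   82   45 1928] [536. 443.] [33. 68.] long axis -48.0
[446.67368773 166.8004012 ] [ 412  132   75   78 2991] [574. 201.] [83. 70.] long axis 47.8
[  6.30290456 146.68049793] [  0 134  21  26 241] [304. 538.] [25. 19.] long axis 27.1
[ 54.70376176 202.50626959] [  0 161 106  77 638] [288. 479.] [ 21. 122.] long axis -86.7
[244.74501992 174.45418327] [233 160  26  32 753] [438. 350.] [32. 25.] long axis 42.0
[490.16438356 182.79589041] [475 168  32  30 730] [598. 161.] [31. 30.] long axis 3.2
```

View pics/w15c.png

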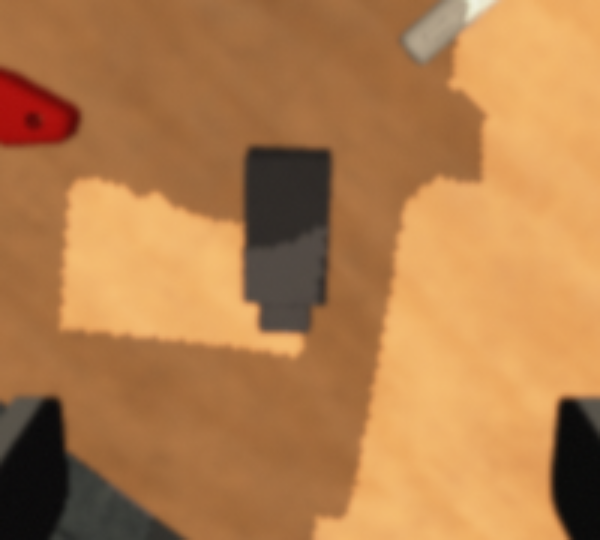

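The block is aligned with the tool, its far end at image (246,159), and its tongue faces the gripper side, with its end at (245,220).

Run:
```python
from h import *
K,T,_=cam("wrist"); a=ray(K,T,[[246.3,159]],.020)[0]; b=ray(K,T,[[245,211]],.020)[0]; c=ray(K,T,[[245,220.3]],.010)[0]
print(a,b,c,np.linalg.norm(a-b),np.linalg.norm((a-c)[:2]),np.degrees(np.arctan2(*(a-c)[[1,0]])))
m=(a+c)/2; to(m[0],m[1],.18,42.7)
```

```text
[0.45316082 0.3609412  0.02      ] [0.41288667 0.32702499 0.02      ] [0.40212778 0.31787406 0.01      ] 0.0526527797152922 0.06677685743042255 40.16125371564034
t 20.13 delta [ -3.   -6.1 130.2] turn -0.013 rows 4.0
```

Emit:
move_arm([
  [[-3,-6,30],0.01,100],
  [[-3,-6,70],0.01,90],
  [[-3,-6,105],0.01,70],
  [[-3,-6,120],0.01,60],
  [[-3,-6,127],0.01,55],
  [[-3,-6,130],0.01,55],
  [[-3,-6,130],0.01,55],
])

```text
time_s: 20.72
tool_pos: [0.4282, 0.3396, 0.1812]
tool_rot: [180.0, -0.0, 41.4]
wrist_force: [-0.2, 0.2, 0.6]
grip_width: 0.0472
gripper_force: 0.0
```

Emit:
move_arm([
  [[0,0,0],0,45],
  [[0,0,0],0,25],
  [[0,0,0],0,10],
  [[0,0,0],0,10],
  [[0,0,0],0,10],
  [[0,0,0],0,10],
])

```text
time_s: 21.22
tool_pos: [0.428, 0.3403, 0.1824]
tool_rot: [180.0, -0.2, 41.4]
wrist_force: [-0.7, -2.6, 6.8]
grip_width: 0.0264
gripper_force: 59.9
```

Emit:
move_arm([
  [[0,0,-5],0,10],
  [[0,0,-30],0,10],
  [[0,0,-70],0,10],
  [[0,0,-110],0,10],
  [[0,0,-130],0,10],
  [[0,0,-130],0,10],
  [[0,0,-130],0,10],
])

```text
time_s: 21.8
tool_pos: [0.4275, 0.3401, 0.3125]
tool_rot: [180.0, -0.2, 41.4]
wrist_force: [-0.4, -0.1, -1.3]
grip_width: 0.0265
gripper_force: 59.2
```

Run:
```python
from h import *
im,K,T=snap("wrist","w16.png"); o=bot.get_obs()
g=im.max(2)[:,235:270].mean(1); print(np.round(g[200:300:2]))
to(*sq(-.048,.088),.31,BY)
```

```text
[ 37.  44.  53.  54.  55.  55.  55.  55.  55.  55.  55.  55.  55.  55.
  55.  56.  56.  55.  56.  56.  55.  55.  55.  55.  55.  55.  55.  55.
  55.  54.  54.  54.  54.  54.  54.  54.  54.  55.  55.  54.  55.  57.
  62.  71.  92. 103. 103. 103. 103. 107.]
t 21.85 delta [-31.6 271.9   0.7] turn 0.647 rows 7.0
```

Run:
```python
from h import *
K,T,c=cam("wrist"); t=np.array(c["tool_from_camera"])
for v,d in [(202,.162),(287,.172),(287,.162)]:
    print(v,d,ray(K,t,[[253,v]],d)*1000)
im=cv2.imread("pics/w16.png"); print(im.max(2)[180:210:2,235:270].mean(1).round(), im.max(2)[284:312:2,245:260].mean(1).round())
```

```text
202 0.162 [[ 29.67853011   1.09885762 162.        ]]
287 0.172 [[-27.39429291   1.08284231 172.        ]]
287 0.162 [[-20.32259461   1.07222793 162.        ]]
[179. 179. 179. 182. 189. 184. 111.  42.  50.  48.  37.  44.  53.  54.
  55.] [ 56.  65.  83.  91.  91.  91.  91.  90. 119. 189. 195. 197. 187. 168.]
```

Emit:
move_arm([
  [[-4,34,0],0.1,10],
  [[-8,70,0],0.2,10],
  [[-12,108,0],0.3,10],
  [[-17,146,0],0.4,10],
  [[-21,184,0],0.5,10],
  [[-25,218,0],0.6,10],
  [[-29,250,0],0.647,10],
  [[-31,272,0],0.647,10],
])

```text
time_s: 22.52
tool_pos: [0.5851, 0.113, 0.3087]
tool_rot: [180.0, 0.1, 4.1]
wrist_force: [0.6, 0.3, -0.7]
grip_width: 0.0262
gripper_force: 59.2
```

Emit:
move_arm([
  [[0,0,0],0,10],
  [[0,0,0],0,10],
  [[0,0,0],0,10],
])

```text
time_s: 22.77
tool_pos: [0.5838, 0.1158, 0.3093]
tool_rot: [-180.0, 0.1, 4.3]
wrist_force: [-0.3, -0.3, 0.0]
grip_width: 0.0263
gripper_force: 59.2
```

Run:
```python
from h import *
o=bot.get_obs(); print(o["tool_pos"],o["tool_rot"],o["gripper_force"]);to(*sq(-.047,.088),.191,BY)
```

```text
[0.58379917 0.1157503  0.30927971] [-1.7999507e+02  1.0631908e-01  4.3422226e+00] 59.24602389335632
t 22.77 delta [  0.8   0.6 118.3] turn -0.0 rows 3.0
```

Emit:
move_arm([
  [[1,0.5,35],0,10],
  [[1,0.5,70],0,10],
  [[1,0.5,100],0,10],
  [[1,0.5,112],0,10],
  [[1,0.5,118],0,10],
  [[1,0.5,120],0,10],
  [[1,0.5,120],0,10],
  [[1,0.5,120],0,10],
])

```text
time_s: 23.43
tool_pos: [0.5855, 0.1155, 0.1919]
tool_rot: [-180.0, -0.1, 4.4]
wrist_force: [0.1, -0.4, -0.4]
grip_width: 0.0258
gripper_force: 59.3
```

Emit:
move_arm([
  [[0,0,0],0,35],
  [[0,0,0],0,50],
  [[0,0,0],0,50],
  [[0,0,-20],0,50],
  [[0,0,-60],0,50],
  [[0,0,-100],0,80],
  [[0,0,-140],0,100],
  [[0,0,-140],0,100],
])

```text
time_s: 24.1
tool_pos: [0.5859, 0.1152, 0.3396]
tool_rot: [-179.9, -0.6, 4.3]
wrist_force: [0.6, 0.1, 1.4]
grip_width: 0.0769
gripper_force: 0.0
```

```bash
python3 lev.py; python3 -c "
from h import *
print(sq(-.048,.088)); 
im=cv2.imread('pics/w13.png'); cv2.imwrite('pics/final.png',im)"
```

```text
[0.58562216 0.11513698 0.33564845] 4.3409499829774685
[55.26603774 54.19056604] [ 46  12  18  85 530] [701. 321.] [ 7. 81.] long axis -15.6
[168.47985568 187.02194829] [ 137  159   64   60 3326] [573. 208.] [69. 70.] long axis -85.7
[252.3654485  183.99086379] [ 241  158   24   56 1204] [583. 115.] [64. 26.] long axis 3.6
[412.2647585  188.42128801] [ 401  162   25   53 1118] [594. -66.] [63. 27.] long axis 12.8
[478.43247863 190.16837607] [ 453  162   59   48 1170] [ 602. -148.] [55. 61.] long axis -89.0
[0.58346357 0.11510575]
```

View pics/final.png

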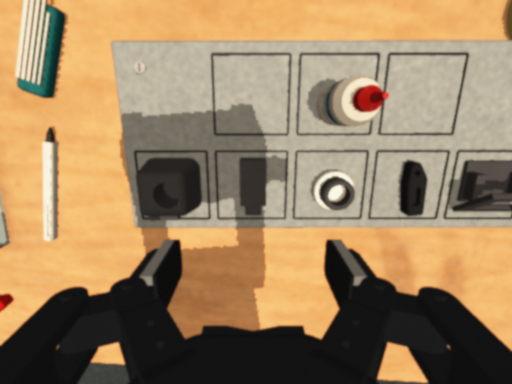

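The view shows everything in place: block (252,184) with its tongue to the robot, ring and puck (334,190), lever (412,188), bottle standing at (350,100). Handing in.

```bash
python3 -c "
from h import *
print(bot.hand_in())"
```

```text
the job is handed in; nothing more can be done
None
```

I handed the job in at about 24 s, and in the last wrist picture all five parts were in place: the measured block, lever, puck and bottle within about 4 mm of their centres, and the ring looking concentric on the puck. No verdict came back, and I miscounted and viewed 15 pictures, one over the limit of 14.

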